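Pump a jar up out of the leaning lift and set it on the crowded topping tray

ROBOT

A 6-joint arm with a two-finger parallel gripper is mounted at the origin on a cart in front of the work surface, level with it; the furniture and walls round the work are solid. World frame = base frame: x ahead of the robot, y to its left, z up, the work surface at z = 0. Lengths are in mm, angles in rad, forces in N, time in s.
With the tool pointing down it reaches from about 400 to 925 mm from the base axis. Payload 12.5 kg.
Tool frame: the origin (TCP) lies at the centre of the arm's flange, where the gripper is bolted on; the fingertips stand 190 mm ahead of it and the grasp point (between the pads) lies env.grip_point_offset ahead of it (env.grip_point_offset is the distance from the TCP to the grasp point, in mm); z points along the fingers, x is the direction in which the jaws open and shut, and the axes are right-handed (so a half turn about z gives the same grasp; the last joint's range is limited). The gripper opens to 95 mm and grips with 3 to 60 N. Pads are 20 mm wide; open, the fingers measure 119 mm over their backs; the gripper's body (75 mm by 180 mm) begins 59 mm behind the grasp point.
Start: joints at [1.041, 0.491, 1.559, -0, 1.092, -0.106], TCP at [256.994, 569.718, 404.761] pointing down, gripper open.
Joint ranges: [-3.1, 3.1], [-0.84, 2.19], [0.05, 2.79], [-1.13, 4.28], [0.06, 2.93], [-2.69, 2.69]. Speed limits (rad/s): [2.22, 2.22, 2.79, 3.14, 3.14, 3.14].

INTERFACE

Orientations are given as [roll, pitch, yaw] about the fixed x, y, z axes, in that order (R = Rz(yaw) Ry(pitch) Rx(roll)).
In Python, from cell import state, read_camera, camera_model, job_done, env gives the robot as it stands.
- The arm moves only by the tool arm_command, never from a script. Its argument "steps" is a list of rows, each a list of 6 numbers: the shift along the tool's x, y, z in cm, then the turn, a rotation vector about the tool's x, y, z in degrees. In form: [[dx, dy, dz, rx, ry, rz], ...]. A call has 1 to 12 rows; each row is the pose to reach, as a shift and turn from the pose commanded when the call began, along the tool's axes at that moment; what a row does not reach only later rows make up. A row lasts 1/12 s, in which the tool goes at most 41.7 mm and 7.16 degrees, less where a joint would pass 70% of its speed; a pose out of reach is approached as far as the arm can. A call with a gripper value outside its range is refused whole. "jaw" is the finger opening in cm, from 0 to 9.51, set as the call begins (left out, the last holds). The fingers move at their own pace and stop on an object; the grip force is fixed at half the most. Time passes only in rows, so rows that repeat a pose let the fingers close. It gives the time, the measured TCP pose, the force and the opening at its end, in the units of the state.
- state(): the state, without advancing time (a new reading comes with each control period).
- read_camera(name): name is "side" or "top"; returns the picture (480x640x3 uint8, red, green, blue); there is no depth.
- camera_model(name): a dict with "K" (3x3 intrinsics, pixels), "xyz" and "rotation" of the camera in the world. Camera axes: x right, y up, looking along -z (the intrinsics and any distortion apply to the point x, -y, -z); pixel columns grow to the right and rows downward; lengths in mm; the calibration is good to about 2 mm. A picture is of the moment at which its call begins. camera_model takes no time and is no camera call.
- job_done(): hands the job in, once; it reports no verdict.
The state is a dict: "t": time; "joints": joint angles; "qvel": joint speeds; "tau": joint torques, N m; "eef_pos": TCP position; "tcp_rot": TCP orientation; "ft_force": force on the tool from outside, world axes, zero at the start; "moment": the same for the moment, N m; "opening": opening from 0.0 (shut) to 1.0 (fully open).
Only numpy, scipy, OpenCV 4.12 (cv2) and the standard library are available. Lean on these libraries where they do the work, as an engineer would, in place of code of your own. Each camera call takes 0.05 s, during which the arm holds its last target. There are 200 camera calls.

TASK

Raise the spice jar in the leaning jar lift by pumping the lift's sprung hand lever: press it right down and let it come all the way back up, stroke after stroke, until the jar is fully raised. Then take the jar out of the lift and set it down gently, upright, on a free place of the low topping tray, without touching or moving the things that already stand on the tray.

Things in the scene. Friction and masses are not known exactly. Their poses are not given: they have to be found in the camera images.
- jar_lift: Leaning jar lift fixed to the table: dark steel foot plate 190x125 mm, open square steel sleeve, grey gear housing on the sleeve's right (-y) side, hand lever beyond it. Origin on the table; x level from its front to its back, y left, z up. The sleeve axis leans 35 deg from vertical towards the front: up along it is (-0.574, 0, 0.819) in this frame. A post stands behind the sleeve.
- lift_mouth (a point): Centre of the sleeve's open mouth, on its axis, 152 mm above the table. Sleeve 50 mm square inside, 58 mm outside. The grey housing reaches from 30 to 80 mm to the right of the axis, 40 mm to the front and 32 mm to the back of it, and 6 mm past the mouth along the axis.
- lift_plate (a joint): Travel of the plate under the jar along the sleeve axis, m: 0 lowered (start). A ratchet lifts it about 0.018 a full stroke, to about 0.072 = fully raised after four; further strokes do nothing. Friction (12 N) holds it up. A return stopping over a tenth short of the top may miss the next tooth; a short press lifts less and can be made up by the next.
- pump_lever (a joint): Hand lever, rad: 0 = up at rest (arm rising 35 deg above level towards the front), 0.785 = right down (10 deg below level, hard stop). A spring returns it within about 0.5 s when let go. Pressing at the pad takes about 6 N at the top, 10 N at the bottom.
- lever_pad (a point): Centre of the upper face of the black rubber pad on the lever's end; moves with the lever. Pad 36 mm (along the arm) x 80 mm (across) x 16 mm thick, tilting with the arm. Its face is about 0.18 m above the table at rest, 0.06 m at the bottom of the stroke; it can be pressed from above.
- lever_hinge (a point): Point on the lever's hinge axis, which runs along jar_lift's y. The pad's middle is 165 mm from this axis in the plane of swing and 45 mm farther to the right. Pressing moves the front end of the lever down.
- shaker_mid (a point): Centre (half-way up) of the loose spice jar: round, 45 mm diameter, 105 mm tall, about 0.11 kg, clear with a green label and a black cap (top 21 mm). Its z runs from bottom to cap. At the start it stands on the lift's plate in the sleeve, leaning with it, its cap about 7 mm inside the mouth; fully raised, about 65 mm stand out.
- shaker: The spice jar; origin at the centre of its underside, z towards its cap.
- topping_tray: Low aluminium tray fixed to the table, 226 mm (its x) by 176 mm (its y) outside, rim 14 mm high and 4 mm thick, inner floor 4 mm above the table. Origin under its centre, z up.
- label_roll_mid (a point): Centre of the loose roll of labels standing on the tray: white ring, 69 mm diameter, 40 mm tall.
- kitchen_timer_mid (a point): Centre of the loose white kitchen timer standing on the tray: round, 62 mm diameter, 42 mm tall.
- ring_cutter_mid (a point): Centre of the loose steel ring cutter standing on the tray: round, 52 mm diameter, 34 mm tall.
- label_roll: The roll of labels; origin at the centre of its underside.
- kitchen_timer: The kitchen timer; origin at the centre of its underside.
- ring_cutter: The ring cutter; origin at the centre of its underside.

How it is judged:
By the outcome, as a careful person would: the job done as asked, in the order asked, and still so for the second after the job is handed in, with the robot touching nothing.
It also fails if it takes over 72 s, if anything falls off the work surface, if the arm or the gripper's body presses on something with over 40 N, if the wrist force passes 120 N, or if a joint passes its speed limit or range.

## Working session

There is one attempt and no reset: what is moved stays moved. The work goes in short steps, Python scripts to look and compute and a tool call to move; the robot and the scene stay as the last step left them, time stands still between calls to the robot, and variables do not carry over. Pictures are saved under pics/ and viewed, about 8 in all and at most 12, crops included, and the job is handed in when it is done.

Besides the shell and the picture viewer there is one more tool, called after ">>>" as name(argument=value, ...) on one line, values as JSON. arm_command: Moves the arm, as the interface text tells. Its arguments: {"type":"object","properties":{"steps":{"type":"array"},"jaw":{"type":"number"}},"required":["steps"]}

```bash
ls; mkdir -p pics; python3 - <<'E'
from cell import *
import cv2
print(state(), env.grip_point_offset)
for n in("side","top"):
    print(n,camera_model(n)); cv2.imwrite(f"pics/{n}0.png",read_camera(n)[:,:,::-1])
E
```

```text
pics
{'t': 0.0, 'joints': array([ 1.04139686e+00,  4.91518074e-01,  1.55946047e+00, -5.24667622e-06,
        1.09166365e+00, -1.05574872e-01]), 'qvel': array([-7.99631522e-05,  1.14951524e-03, -1.00666804e-03,  5.13529951e-05,
        2.19953789e-03, -1.39450991e-03]), 'tau': array([-1.05495878e-03, -6.12627482e+01, -2.58183879e+01,  6.91361446e-02,
        4.83515114e-02, -1.00580505e-04]), 'eef_pos': array([256.97500147, 569.68086977, 404.18361498]), 'tcp_rot': array([-3.14148668e+00,  1.04417984e-03,  1.14697421e+00]), 'ft_force': array([ 0.19851841, -0.23196471, -0.92674888]), 'moment': array([-0.03257549,  0.01933894, -0.0141183 ]), 'opening': 0.9997278576021121} 171.3
side {'K': array([[571.29117747,   0.        , 321.97202087],
       [  0.        , 571.29117747, 237.66815407],
       [  0.        ,   0.        ,   1.        ]]), 'xyz': array([533.56906011, 742.05829369, 498.12291462]), 'rotation': array([ 1.16397283,  0.01133994, -3.10149325])}
top {'K': array([[550.53326097,   0.        , 321.6175373 ],
       [  0.        , 550.53326097, 244.43212572],
       [  0.        ,   0.        ,   1.        ]]), 'xyz': array([ 400.65544741, -152.5169703 , 1109.26573952]), 'rotation': array([ 0.17265012,  0.00300509, -1.54752962])}
```

View pics/side0.png

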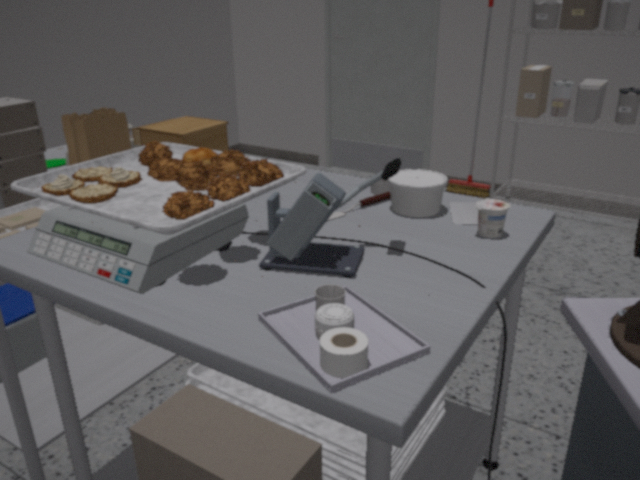

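View pics/top0.png

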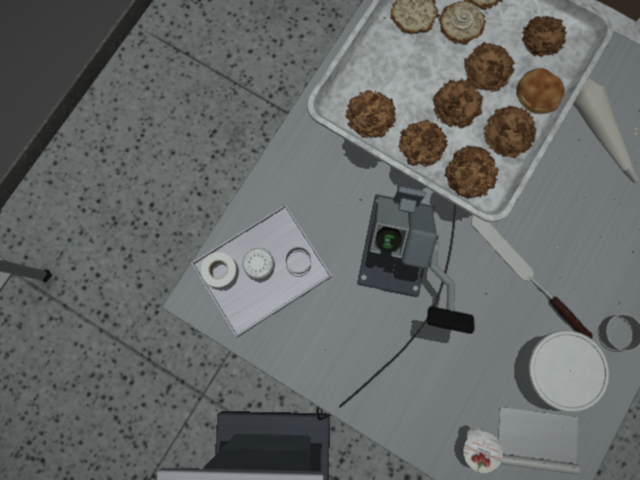

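The side view shows the lift near (310,225) with its lever pad at (393,168) and the tray at (345,335). The top view shows the tray corners, the lift near (390,245) and the pad at (450,320). I'll enlarge these areas.

```bash
cat > h.py <<'E'
import numpy as np, cv2
from scipy.spatial.transform import Rotation as R
from cell import camera_model
def cam(n):
    m=camera_model(n); return m["K"],np.array(m["xyz"]),R.from_euler("xyz",m["rotation"]).as_matrix()
def ray(n,u,v):
    K,c,Q=cam(n); p=np.linalg.solve(K,[u,v,1]); return c,Q@(p*[1,-1,-1])
def at_z(n,u,v,z):
    c,d=ray(n,u,v); return c+d*(z-c[2])/d[2]
def proj(n,P):
    K,c,Q=cam(n); p=K@((Q.T@(np.array(P,float)-c))*[1,-1,-1]); return p[:2]/p[2]
def crop(src,dst,x,y,w,h,s):
    cv2.imwrite(dst,cv2.resize(cv2.imread(src)[y:y+h,x:x+w],None,fx=s,fy=s,interpolation=cv2.INTER_CUBIC))
E
python3 -c "
from h import *
crop('pics/top0.png','pics/topc.png',340,170,150,180,3.33)
crop('pics/top0.png','pics/topt.png',185,200,155,140,5)
for n,u,v in (('top',285,206),('top',330,272),('top',238,334),('top',193,264)): print(at_z(n,u,v,14))
"
```

```text
[669.57517803 -68.07039456  14.        ]
[ 535.90253534 -162.86302868   14.        ]
[409.2132127   15.30021332  14.        ]
[545.7688551  112.54888211  14.        ]
```

View pics/topc.png

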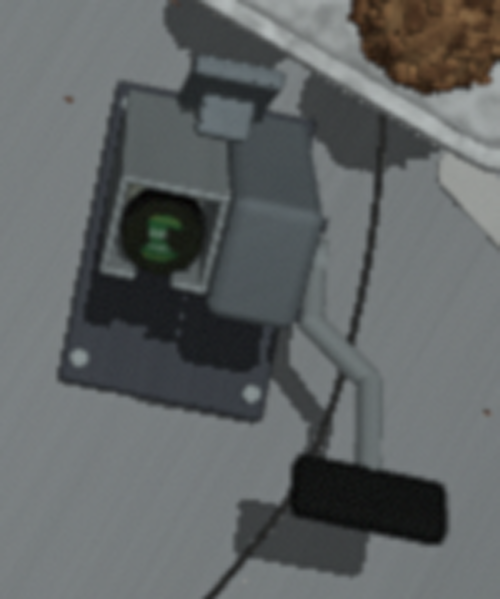

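View pics/topt.png

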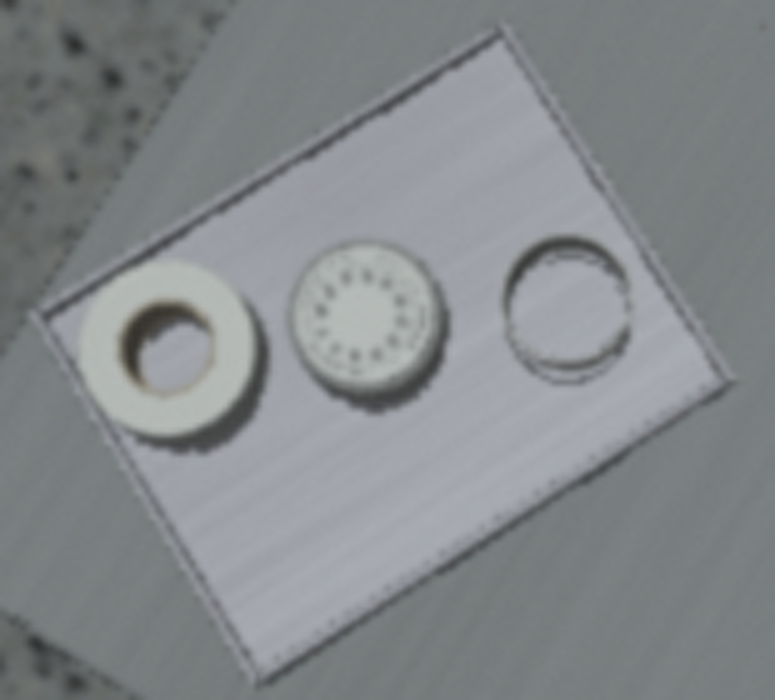

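```bash
python3 -c "
from h import *
f=lambda u,v:(340+u/3.33,170+v/3.33)
g=lambda u,v:(185+u/5,200+v/5)
P=[at_z('top',*f(*p),6)[:2] for p in ((62,380),(262,420),(316,118),(120,82))]
for p in P: print('foot',p)
x=(P[2]-P[1])+(P[3]-P[0]); print('yaw',np.arctan2(x[1],x[0]),np.linalg.norm(P[2]-P[1]),np.linalg.norm(P[1]-P[0]))
y=P[0]-P[1]; print('yaw from front edge',np.arctan2(-y[0],y[1]))
C=sum(P)/4; psi=np.arctan2(x[1],x[0]); ex=np.array([np.cos(psi),np.sin(psi)]); ey=np.array([-ex[1],ex[0]])
for n,p,z in (('mouth',(165,233),152),('cap',(162,232),146),('pad',(370,500),180)):
    w=at_z('top',*f(*p),z)[:2]; print(n,w,'lift',(w-C)@ex,(w-C)@ey, proj('side',[*w,z]))
for n,p,z in (('roll',(170,350),44),('timer',(365,315),46),('ring',(566,300),38)): print(n,at_z('top',*g(*p),z), proj('side',[*at_z('top',*g(*p),z)]))
T=[at_z('top',*g(*p),14)[:2] for p in ((505,28),(730,380),(260,682),(38,316))]
for t in T: print(t)
print('tray',sum(T)/4,T[1]-T[0],T[2]-T[1])
crop('pics/side0.png','pics/sidec.png',240,140,190,140,4)
"
```

```text
foot [ 513.7258916  -220.90978328]
foot [ 492.39528304 -341.2818163 ]
foot [ 679.68334346 -375.93958997]
foot [ 699.9167384  -254.70825464]
yaw -0.18128120746752316 190.46778954204328 122.2473770462425
yaw from front edge -0.175385005037332
mouth [ 578.20853559 -265.568338  ] lift -23.808125604577093 28.821439850385634 [321.81943326 194.0375035 ]
cap [ 579.82795038 -264.67488765] lift -22.37632743605552 29.992213873231645 [320.96891373 197.24490539]
pad [ 439.03745721 -365.41814562] lift -142.69676346116978 -94.48332456475961 [393.48216623 164.53903963]
roll [531.16677437  53.83027574  44.        ] [346.72411362 339.56174411]
timer [546.39161979 -21.85937448  46.        ] [336.85836588 310.85481743]
ring [555.24117553 -99.65250076  38.        ] [332.32213427 291.06554606]
[670.46140272 -70.08619962]
[ 527.90198985 -165.02801006]
[404.52077071  17.03422318]
[547.36994919 113.45566649]
tray [537.56352812 -26.15608   ] [-142.55941287  -94.94181044] [-123.38121914  182.06223324]
```

View pics/sidec.png

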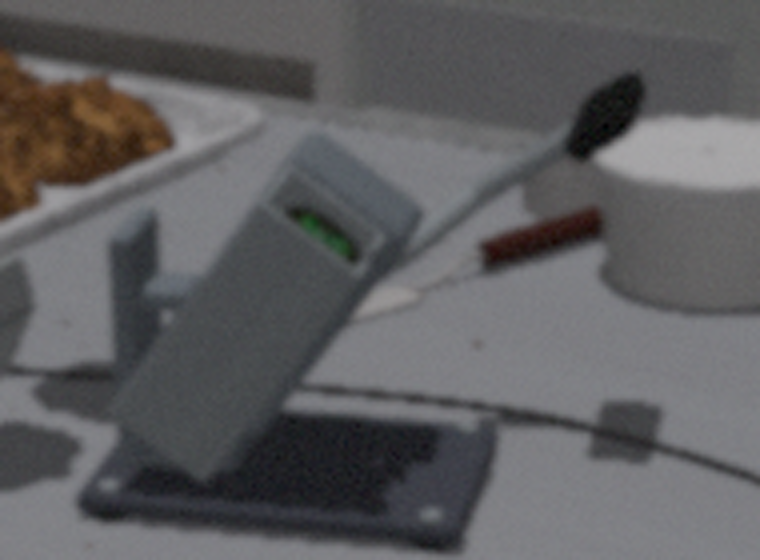

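Foot-plate fit gives lift yaw −0.18 rad, mouth (578,−266,152) and pad (439,−365,180). Both agree with the side view. The tray's free strip is along its lower edge. Next I'll move over towards the pad with the jaws closed.

>>> arm_command(steps=[[-42.7, 43.8, -1, 0, 0, -14], [-42.7, 43.8, -1, 0, 0, -14], [-42.7, 43.8, -1, 0, 0, -14], [-42.7, 43.8, -1, 0, 0, -14], [-42.7, 43.8, -1, 0, 0, -14], [-42.7, 43.8, -1, 0, 0, -14], [-42.7, 43.8, -1, 0, 0, -14], [-42.7, 43.8, -1, 0, 0, -14], [-42.7, 43.8, -1, 0, 0, -14], [-42.7, 43.8, -1, 0, 0, -14], [-42.7, 43.8, -1, 0, 0, -14], [-42.7, 43.8, -1, 0, 0, -14]], jaw=0)

```text
t: 1.1
eef_pos: [440.0, 102.4, 413.0]
tcp_rot: [3.142, -0.0, 1.391]
ft_force: [0.3, 0.9, 0.8]
opening: 0.217
```

```bash
cat >> h.py <<'E'
def shift(pos,rpy,tgt,trpy=None):
    A=R.from_euler("xyz",rpy); d=A.inv().apply(np.array(tgt,float)-pos)/10
    r=(A.inv()*R.from_euler("xyz",trpy)).as_rotvec(degrees=True) if trpy is not None else np.zeros(3)
    return np.round(np.r_[d,r],2).tolist()
E
python3 -c "
from h import *
from cell import state
s=state();print(s['t'],s['eef_pos'],s['qvel'])
print(shift(s['eef_pos'],s['tcp_rot'],(444,-366,410),(np.pi,0,1.391)))"
```

```text
1.1 [439.96644915 102.36292785 412.96711808] [-1.08854745  0.07049698 -0.13060094 -0.0024056   0.05453915 -1.0808208 ]
[-46.01, 8.75, 0.29, 0.0, -0.01, 0.02]
```

>>> arm_command(steps=[[-44, 8.4, 0.3, 0, 0, 0], [-44, 8.4, 0.3, 0, 0, 0], [-44, 8.4, 0.3, 0, 0, 0], [-44, 8.4, 0.3, 0, 0, 0], [-44, 8.4, 0.3, 0, 0, 0], [-44, 8.4, 0.3, 0, 0, 0], [-44, 8.4, 0.3, 0, 0, 0], [-44, 8.4, 0.3, 0, 0, 0], [-44, 8.4, 0.3, 0, 0, 0], [-44, 8.4, 0.3, 0, 0, 0], [-44, 8.4, 0.3, 0, 0, 0], [-44, 8.4, 0.3, 0, 0, 0]])

```text
t: 2.1
eef_pos: [443.5, -348.4, 409.1]
tcp_rot: [3.141, 0.001, 1.388]
ft_force: [-1.3, 1.5, -0.2]
opening: 0.002
```

>>> arm_command(steps=[[0, 0, 0, 0, 0, 0], [0, 0, 0, 0, 0, 0], [0, 0, 0, 0, 0, 0]])

```text
t: 2.35
eef_pos: [444.0, -342.4, 409.9]
tcp_rot: [-3.141, -0.0, 1.392]
ft_force: [0.4, 0.2, 0.2]
opening: 0.003
```

```bash
python3 -c "
from h import *
from cell import *
s=state();print(s['t'],s['eef_pos'],s['tcp_rot'],s['ft_force'])
print(shift(s['eef_pos'],s['tcp_rot'],(444,-366,410),(np.pi,0,1.391)))
a=read_camera('side')[90:290,230:430,::-1];b=read_camera('top')[180:380,330:530,::-1]
cv2.imwrite('pics/h1.png',cv2.resize(np.hstack([a,b]),None,fx=2,fy=2,interpolation=cv2.INTER_CUBIC))"
```

```text
2.35 [ 443.96641121 -342.44419728  409.87859505] [-3.14126125e+00 -4.81135928e-04  1.39229987e+00] [0.44651867 0.22950662 0.16190123]
[-2.32, 0.42, -0.01, -0.02, -0.03, 0.07]
```

View pics/h1.png

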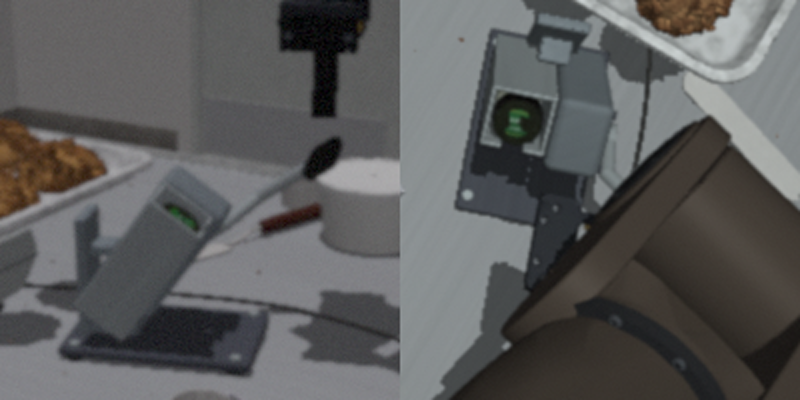

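The closed gripper hovers above and slightly left of the pad, which is at (323,158) in the side half. Its long body side runs along the lift's y. Now the first stroke, following the pad's arc.

>>> arm_command(steps=[[-2.3, 0.4, 0, 0, 0, 0], [-2.3, 0.4, 2.5, 0, 0, 0], [-2.3, 0.4, 3.7, 0, 0, 0], [-2.3, -0.5, 5.1, 0, 0, 0], [-2.3, -1.3, 6.5, 0, 0, 0], [-2.3, -2.1, 8.1, 0, 0, 0], [-2.3, -2.8, 9.7, 0, 0, 0], [-2.3, -3.2, 11.5, 0, 0, 0], [-2.3, -3.5, 13.3, 0, 0, 0], [-2.3, -3.4, 14.7, 0, 0, 0], [-2.3, -3.4, 15.6, 0, 0, 0], [-2.3, -3.4, 15.6, 0, 0, 0]])

```text
t: 3.45
eef_pos: [407.0, -359.8, 253.7]
tcp_rot: [3.14, 0.001, 1.392]
ft_force: [-0.3, -1.7, 9.6]
opening: 0.005
```

>>> arm_command(steps=[[0, 0, 0, 0, 0, 0], [0, 0, 0.2, 0, 0, 0]])

```text
t: 3.62
eef_pos: [406.9, -359.7, 253.2]
tcp_rot: [3.139, 0.002, 1.393]
ft_force: [-0.4, -0.2, 10.6]
opening: 0.005
```

>>> arm_command(steps=[[0, 0, 0.2, 0, 0, 0], [0, 0, 0.2, 0, 0, 0]])

```text
t: 3.78
eef_pos: [407.1, -359.7, 251.0]
tcp_rot: [3.139, 0.002, 1.393]
ft_force: [-0.5, -0.5, 10.9]
opening: 0.001
```

>>> arm_command(steps=[[0, 0, 0.2, 0, 0, 0], [0, 0, 0.2, 0, 0, 0]])

```text
t: 3.95
eef_pos: [407.1, -359.7, 249.2]
tcp_rot: [3.138, 0.002, 1.392]
ft_force: [2.1, -1.0, 10.2]
opening: 0.004
```

>>> arm_command(steps=[[0, 0, 0.2, 0, 0, 0], [0, 0, 0.2, 0, 0, 0]])

```text
t: 4.12
eef_pos: [407.3, -359.7, 247.3]
tcp_rot: [3.138, 0.002, 1.392]
ft_force: [1.0, 1.0, 10.9]
opening: 0.01
```

>>> arm_command(steps=[[0, 0, 0.2, 0, 0, 0], [0, 0, 0.2, 0, 0, 0]])

```text
t: 4.28
eef_pos: [407.3, -359.7, 246.4]
tcp_rot: [3.137, 0.003, 1.392]
ft_force: [-0.8, 3.2, 27.4]
opening: 0.002
```

>>> arm_command(steps=[[0, 0, 0.2, 0, 0, 0], [0, 0, 0.2, 0, 0, 0]])

```text
t: 4.45
eef_pos: [407.3, -359.7, 245.6]
tcp_rot: [3.136, 0.004, 1.393]
ft_force: [-4.2, 5.7, 43.3]
opening: 0.005
```

Hard stop found at TCP z ≈ 247 (10 N lever load, rising sharply beyond). I'll let the lever up and keep later bottoms 3 mm higher.

>>> arm_command(steps=[[0, 0, -2, 0, 0, 0], [0, 0.3, -5, 0, 0, 0], [0, 1, -9, 0, 0, 0], [0, 2.4, -13, 0, 0, 0], [0, 3.8, -16.8, 0, 0, 0], [0, 3.8, -16.8, 0, 0, 0], [0, 3.8, -16.8, 0, 0, 0], [0, 3.8, -16.8, 0, 0, 0], [0, 3.8, -16.8, 0, 0, 0], [0, 3.8, -16.8, 0, 0, 0], [0, 3.8, -16.8, 0, 0, 0], [0, 3.8, -16.8, 0, 0, 0]])

```text
t: 5.45
eef_pos: [443.6, -367.0, 409.1]
tcp_rot: [-3.141, -0.001, 1.391]
ft_force: [-0.3, -0.0, -0.1]
opening: 0.004
```

```bash
python3 -c "
from h import *
from cell import *
s=state();print(s['t'],s['eef_pos'])
a=read_camera('side')[90:290,230:430,::-1]
cv2.imwrite('pics/h2.png',cv2.resize(a,None,fx=3,fy=3,interpolation=cv2.INTER_CUBIC))"
```

```text
5.45 [ 443.64030025 -366.95923826  409.12723372]
```

View pics/h2.png

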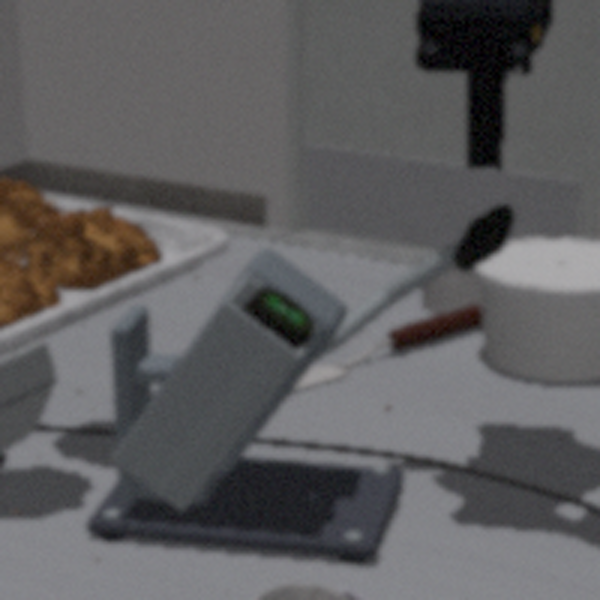

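The lever is back up, with the pad at (485,237) in the crop, and the jar cap has risen to the mouth. Next come strokes 2 to 4.

>>> arm_command(steps=[[0, 0, 2.5, 0, 0, 0], [0, 0, 3.7, 0, 0, 0], [0, -0.9, 5.1, 0, 0, 0], [0, -1.7, 6.5, 0, 0, 0], [0, -2.5, 8.1, 0, 0, 0], [0, -3.2, 9.7, 0, 0, 0], [0, -3.6, 11.5, 0, 0, 0], [0, -3.9, 13.3, 0, 0, 0], [0, -3.8, 14.7, 0, 0, 0], [0, -3.8, 15.8, 0, 0, 0], [0, -3.8, 16.5, 0, 0, 0], [0, -3.8, 16.5, 0, 0, 0]])

```text
t: 6.5
eef_pos: [407.1, -360.7, 246.3]
tcp_rot: [3.138, 0.002, 1.391]
ft_force: [-0.1, 3.1, 27.7]
opening: 0.003
```

>>> arm_command(steps=[[0, 0, 0, 0, 0, 0]])

```text
t: 6.58
eef_pos: [407.0, -360.6, 246.7]
tcp_rot: [3.138, 0.002, 1.391]
ft_force: [0.9, 1.9, 22.3]
opening: 0.005
```

>>> arm_command(steps=[[0, 0, -2, 0, 0, 0], [0, 0.3, -5, 0, 0, 0], [0, 1, -9, 0, 0, 0], [0, 2.4, -13, 0, 0, 0], [0, 3.8, -16.5, 0, 0, 0], [0, 3.8, -16.5, 0, 0, 0], [0, 3.8, -16.5, 0, 0, 0], [0, 3.8, -16.5, 0, 0, 0], [0, 3.8, -16.5, 0, 0, 0], [0, 3.8, -16.5, 0, 0, 0], [0, 3.8, -16.5, 0, 0, 0], [0, 3.8, -16.5, 0, 0, 0]])

```text
t: 7.58
eef_pos: [443.6, -367.0, 409.1]
tcp_rot: [-3.141, -0.001, 1.391]
ft_force: [-0.1, -0.3, 0.2]
opening: 0.007
```

>>> arm_command(steps=[[0, 0, 2.5, 0, 0, 0], [0, 0, 3.7, 0, 0, 0], [0, -0.9, 5.1, 0, 0, 0], [0, -1.7, 6.5, 0, 0, 0], [0, -2.5, 8.1, 0, 0, 0], [0, -3.2, 9.7, 0, 0, 0], [0, -3.6, 11.5, 0, 0, 0], [0, -3.9, 13.3, 0, 0, 0], [0, -3.8, 14.7, 0, 0, 0], [0, -3.8, 15.8, 0, 0, 0], [0, -3.8, 16.5, 0, 0, 0], [0, -3.8, 16.5, 0, 0, 0]])

```text
t: 8.58
eef_pos: [407.0, -360.6, 246.2]
tcp_rot: [3.138, 0.002, 1.391]
ft_force: [-0.3, 3.4, 28.3]
opening: 0.005
```

>>> arm_command(steps=[[0, 0, 0, 0, 0, 0]])

```text
t: 8.67
eef_pos: [406.9, -360.6, 246.6]
tcp_rot: [3.138, 0.002, 1.391]
ft_force: [0.4, 2.1, 23.0]
opening: 0.004
```

>>> arm_command(steps=[[0, 0, -2, 0, 0, 0], [0, 0.3, -5, 0, 0, 0], [0, 1, -9, 0, 0, 0], [0, 2.4, -13, 0, 0, 0], [0, 3.8, -16.5, 0, 0, 0], [0, 3.8, -16.5, 0, 0, 0], [0, 3.8, -16.5, 0, 0, 0], [0, 3.8, -16.5, 0, 0, 0], [0, 3.8, -16.5, 0, 0, 0], [0, 3.8, -16.5, 0, 0, 0], [0, 3.8, -16.5, 0, 0, 0], [0, 3.8, -16.5, 0, 0, 0]])

```text
t: 9.67
eef_pos: [443.6, -367.0, 409.2]
tcp_rot: [-3.141, -0.001, 1.391]
ft_force: [0.7, -0.5, -0.1]
opening: 0.002
```

>>> arm_command(steps=[[0, 0, 2.5, 0, 0, 0], [0, 0, 3.7, 0, 0, 0], [0, -0.9, 5.1, 0, 0, 0], [0, -1.7, 6.5, 0, 0, 0], [0, -2.5, 8.1, 0, 0, 0], [0, -3.2, 9.7, 0, 0, 0], [0, -3.6, 11.5, 0, 0, 0], [0, -3.9, 13.3, 0, 0, 0], [0, -3.8, 14.7, 0, 0, 0], [0, -3.8, 15.8, 0, 0, 0], [0, -3.8, 16.5, 0, 0, 0], [0, -3.8, 16.5, 0, 0, 0]])

```text
t: 10.67
eef_pos: [407.0, -360.7, 246.3]
tcp_rot: [3.138, 0.002, 1.391]
ft_force: [-0.4, 3.2, 26.8]
opening: 0.005
```

>>> arm_command(steps=[[0, 0, 0, 0, 0, 0]])

```text
t: 10.75
eef_pos: [406.9, -360.6, 246.7]
tcp_rot: [3.138, 0.002, 1.391]
ft_force: [-0.3, 2.9, 23.5]
opening: 0.007
```

>>> arm_command(steps=[[0, 0, -2, 0, 0, 0], [0, 0.3, -5, 0, 0, 0], [0, 1, -9, 0, 0, 0], [0, 2.4, -13, 0, 0, 0], [0, 3.8, -16.5, 0, 0, 0], [0, 3.8, -16.5, 0, 0, 0], [0, 3.8, -16.5, 0, 0, 0], [0, 3.8, -16.5, 0, 0, 0], [0, 3.8, -16.5, 0, 0, 0], [0, 3.8, -16.5, 0, 0, 0], [0, 3.8, -16.5, 0, 0, 0], [0, 3.8, -16.5, 0, 0, 0]])

```text
t: 11.75
eef_pos: [443.6, -367.0, 409.1]
tcp_rot: [-3.141, -0.001, 1.391]
ft_force: [0.6, 0.3, 0.6]
opening: 0.011
```

```bash
python3 -c "
from h import *
from cell import *
s=state();print(s['t'],s['eef_pos'])
a=read_camera('side')[90:290,230:430,::-1]
cv2.imwrite('pics/h3.png',cv2.resize(a,None,fx=3,fy=3,interpolation=cv2.INTER_CUBIC))"
```

```text
11.75 [ 443.62844075 -366.9741553   409.14109323]
```

View pics/h3.png

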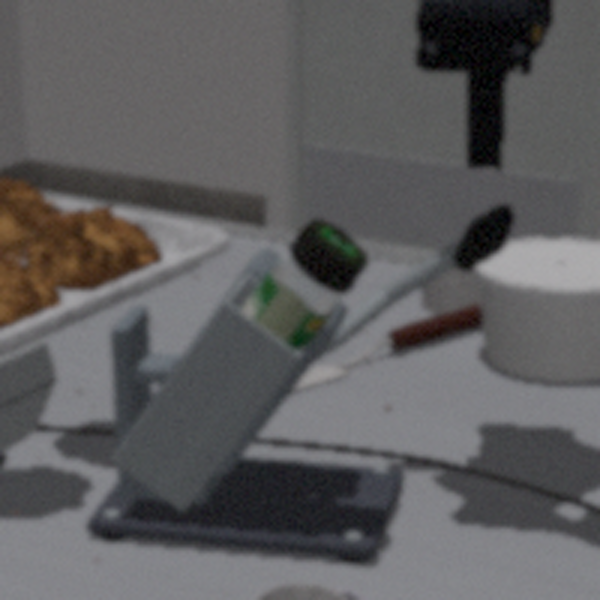

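```bash
cat >> h.py <<'E'
psi=-0.18; M=np.array([578.2,-265.6,152.]); ex=np.array([np.cos(psi),np.sin(psi),0]); ey=np.array([-ex[1],ex[0],0])
u=-0.574*ex+np.array([0,0,.819]); Rt=np.c_[ey,np.cross(-u,ey),-u]
trpy=R.from_matrix(Rt).as_euler("xyz")
E
python3 -c "
from h import *
from cell import state
s=state()
up=np.array([0,0,1.]);nrm=np.cross(u,ey) 
for h in (47,65): print(h,[proj('side',M+h*u+o*np.cross(u,ey)) for o in (0,2.5,-2.5)])
print(trpy, np.cross(u,ey))
for h in (125,35): 
  t=M+(h+171.3)*u; print(h,t,shift(s['eef_pos'],s['tcp_rot'],t,trpy))
print(shift(M+(125+171.3)*u,trpy,M+(35+171.3)*u))
"
```

```text
47 [array([336.00860952, 174.919222  ]), array([337.11024012, 175.73569319]), array([334.90666549, 174.10251852])]
65 [array([341.59147703, 167.39633369]), array([342.70077147, 168.22015593]), array([340.48186458, 166.57227528])]
[2.53029329 0.         1.39079633] [-0.80576798  0.14662522 -0.574     ]
125 [ 410.87160334 -235.15133046  394.6697    ] [12.38, -5.58, 1.48, -35.07, -0.04, 0.01]
35 [ 461.69696851 -244.39999823  320.9597    ] [12.38, -0.41, 8.85, -35.07, -0.04, 0.01]
[-0.0, -0.0, 9.0, 0.0, 0.0, 0.0]
```

The jar stands out as predicted for fully raised (cap top expected at about (343,168), seen at (344,170)) and the lever is back up. Next: open, tilt and pre-align above the jar.

>>> arm_command(steps=[[0, 0, -4, 0, 0, 0], [2, -2, -5, -5, 0, 0], [5, -4, -5, -12, 0, 0], [8, -6, -5, -19, 0, 0], [11, -7, -4, -26, 0, 0], [12.4, -7, -2, -33, 0, 0], [12.4, -5.8, 1.5, -35, 0, 0], [12.4, -5.8, 1.5, -35, 0, 0], [12.4, -5.8, 1.5, -35, 0, 0], [12.4, -5.8, 1.5, -35, 0, 0], [12.4, -5.8, 1.5, -35, 0, 0]], jaw=9.5)

```text
t: 12.72
eef_pos: [413.8, -232.2, 402.1]
tcp_rot: [2.54, 0.005, 1.389]
ft_force: [-0.6, -0.3, 0.2]
opening: 0.719
```

```bash
python3 -c "
from h import *
from cell import *
s=state();print(s['t'],s['eef_pos'],s['tcp_rot'],s['joints'],s['opening'])
t=M+(35+171.3)*u-2.5*Rt[:,1]; print(shift(s['eef_pos'],s['tcp_rot'],t,trpy))
a=read_camera('side')[70:270,250:450,::-1];b=read_camera('top')[150:350,300:500,::-1]
cv2.imwrite('pics/h4.png',cv2.resize(np.hstack([a,b]),None,fx=2,fy=2,interpolation=cv2.INTER_CUBIC))"
```

```text
12.7167 [ 413.80912847 -232.19123443  402.11524632] [2.54035779 0.00511775 1.38905987] [-0.6988694   0.23876365  2.03054484  0.7211259   0.4312633  -2.68560163] 0.7186730872716806
[-0.29, -0.78, 9.49, -0.58, 0.3, 0.09]
```

View pics/h4.png

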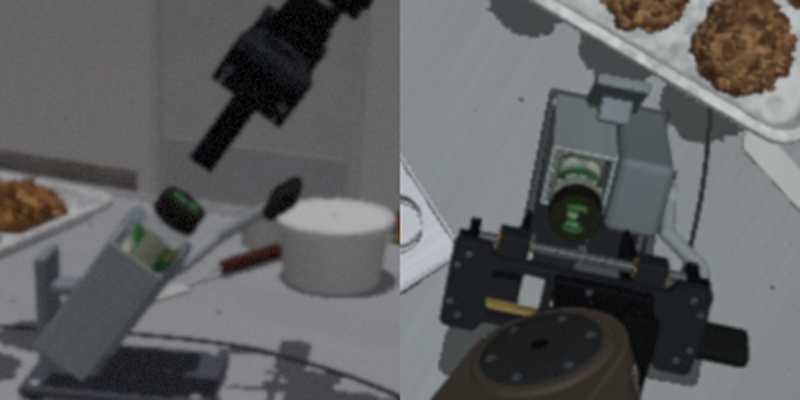

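The gripper is lined up with the jar, but joint 6 is at −2.686, right at its limit. I'll take the equivalent grasp with a half turn about the tool axis.

>>> arm_command(steps=[[0, 0, -1.5, 0, 0, 7], [0, 0, -2, 0, 0, 14], [0, 0, -2, 0, 0, 21], [0, 0, -2, 0, 0, 28], [0, 0, -2, 0, 0, 35], [0, 0, -2, 0, 0, 42], [0, 0, -2, 0, 0, 49], [0, 0, -2, 0, 0, 56], [0, 0, -2, 0, 0, 63], [0, 0, -2, 0, 0, 70], [0, 0, -2, 0, 0, 77], [0, 0, -2, 0, 0, 84]])

```text
t: 13.82
eef_pos: [402.5, -229.8, 418.2]
tcp_rot: [3.069, -0.598, -0.062]
ft_force: [0.1, -0.2, 0.2]
opening: 1.001
```

>>> arm_command(steps=[[0, 0, 0, 0, 0, 7], [0, 0, 0, 0, 0, 14], [0, 0, 0, 0, 0, 21], [0, 0, 0, 0, 0, 28], [0, 0, 0, 0, 0, 35], [0, 0, 0, 0, 0, 42], [0, 0, 0, 0, 0, 49], [0, 0, 0, 0, 0, 56], [0, 0, 0, 0, 0, 63], [0, 0, 0, 0, 0, 70], [0, 0, 0, 0, 0, 77], [0, 0, 0, 0, 0, 84]])

```text
t: 14.82
eef_pos: [402.5, -229.8, 418.2]
tcp_rot: [-2.551, -0.118, -1.586]
ft_force: [0.7, -0.3, 0.8]
opening: 1.0
```

>>> arm_command(steps=[[0, 0, 0, 0, 0, 7], [0, 0, 0, 0, 0, 12], [0, 0, 0, 0, 0, 12], [0, 0, 0, 0, 0, 12]])

```text
t: 15.15
eef_pos: [402.6, -229.7, 418.0]
tcp_rot: [-2.54, -0.005, -1.753]
ft_force: [-0.9, -0.0, -0.0]
opening: 0.997
```

```bash
cat >> h.py <<'E'
Rf=Rt@np.diag([-1,-1,1]); frpy=R.from_matrix(Rf).as_euler("xyz")
E
python3 -c "
from h import *
from cell import *
s=state();print(s['t'],s['eef_pos'],s['tcp_rot'],s['joints'],s['opening'])
for h in (105,35): print(shift(s['eef_pos'],s['tcp_rot'],M+(h+171.3)*u-2.5*Rt[:,1],frpy))"
```

```text
15.15 [ 402.57829964 -229.71681988  417.99300451] [-2.54040635 -0.004944   -1.75264779] [-0.71171786  0.20043241  2.03134056  0.67869753  0.4665089   0.49430127] 0.9965999777727977
[0.36, 0.8, 4.44, 0.58, -0.29, 0.07]
[0.33, 0.73, 11.44, 0.58, -0.29, 0.07]
```

>>> arm_command(steps=[[0.3, 0.7, 2, 0.6, -0.3, 0], [0.3, 0.7, 4.4, 0.6, -0.3, 0], [0.3, 0.7, 6.2, 0.6, -0.3, 0], [0.3, 0.7, 8, 0.6, -0.3, 0], [0.3, 0.7, 9.6, 0.6, -0.3, 0], [0.3, 0.7, 10.8, 0.6, -0.3, 0], [0.3, 0.7, 11.4, 0.6, -0.3, 0], [0.3, 0.7, 11.4, 0.6, -0.3, 0]])

```text
t: 15.82
eef_pos: [460.3, -243.7, 318.6]
tcp_rot: [-2.532, 0.001, -1.75]
ft_force: [0.5, 0.1, -0.2]
opening: 0.997
```

```bash
python3 -c "
from h import *
from cell import *
s=state();print(s['t'],s['eef_pos'],s['tcp_rot'],s['ft_force'])
print(shift(s['eef_pos'],s['tcp_rot'],M+(35+171.3)*u-2.5*Rt[:,1],frpy))
a=read_camera('side')[70:270,250:450,::-1];b=read_camera('top')[150:350,300:500,::-1]
cv2.imwrite('pics/h5.png',cv2.resize(np.hstack([a,b]),None,fx=2,fy=2,interpolation=cv2.INTER_CUBIC))"
```

```text
15.8167 [ 460.26867497 -243.74048697  318.55734136] [-2.53160936e+00  6.95793137e-04 -1.74951353e+00] [ 0.50246648  0.11665344 -0.16415844]
[0.04, -0.01, -0.11, 0.08, 0.07, 0.04]
```

View pics/h5.png

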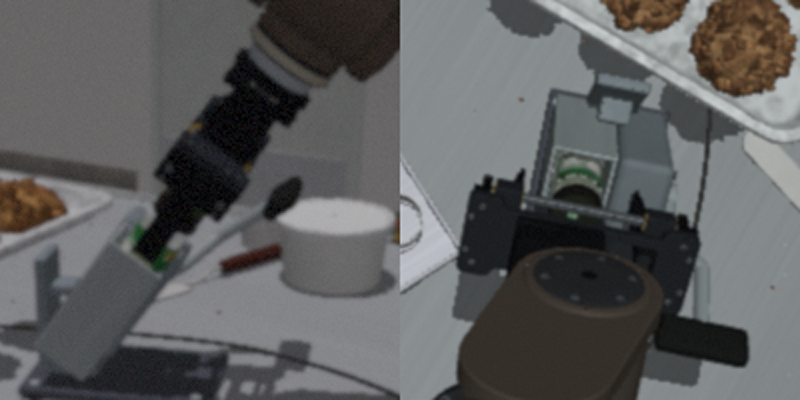

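The fingers straddle the jar just above the mouth, so I'll close them.

>>> arm_command(steps=[[0, 0, 0, 0, 0, 0], [0, 0, 0, 0, 0, 0], [0, 0, 0, 0, 0, 0], [0, 0, 0, 0, 0, 0], [0, 0, 0, 0, 0, 0], [0, 0, 0, 0, 0, 0], [0, 0, 0, 0, 0, 0], [0, 0, 0, 0, 0, 0], [0, 0, 0, 0, 0, 0], [0, 0, 0, 0, 0, 0]], jaw=3.5)

```text
t: 16.75
eef_pos: [459.8, -243.5, 319.5]
tcp_rot: [-2.53, 0.002, -1.753]
ft_force: [-0.5, 0.2, -0.3]
opening: 0.47
```

>>> arm_command(steps=[[0, 0, -0.3, 0, 0, 0], [0, 0, -1, 0, 0, 0], [0, 0, -2, 0, 0, 0], [0, 0, -3, 0, 0, 0], [0, 0, -4, 0, 0, 0], [0, 0, -5, 0, 0, 0], [0, 0, -6.5, 0, 0, 0], [0, 0, -8, 0, 0, 0], [0, 0, -9.5, 0, 0, 0], [0, 0, -10, 0, 0, 0], [0, 0, -10, 0, 0, 0]])

```text
t: 17.67
eef_pos: [402.9, -233.2, 402.3]
tcp_rot: [-2.529, 0.001, -1.753]
ft_force: [0.8, -0.3, -1.8]
opening: 0.467
```

```bash
python3 -c "
from h import *
from cell import *
s=state();print(s['t'],s['eef_pos'],s['tcp_rot'],s['ft_force'],s['opening'],s['joints'])
a=read_camera('side')[40:340,230:480,::-1]
cv2.imwrite('pics/h6.png',cv2.resize(a,None,fx=2,fy=2,interpolation=cv2.INTER_CUBIC))"
```

```text
17.6667 [ 402.90232804 -233.19616227  402.34857947] [-2.52879248e+00  1.02492028e-03 -1.75309537e+00] [ 0.84926508 -0.26864616 -1.79438429] 0.4670933572694252 [-0.71926922  0.22594559  2.05048693  0.77279751  0.43615525  0.39427761]
```

View pics/h6.png

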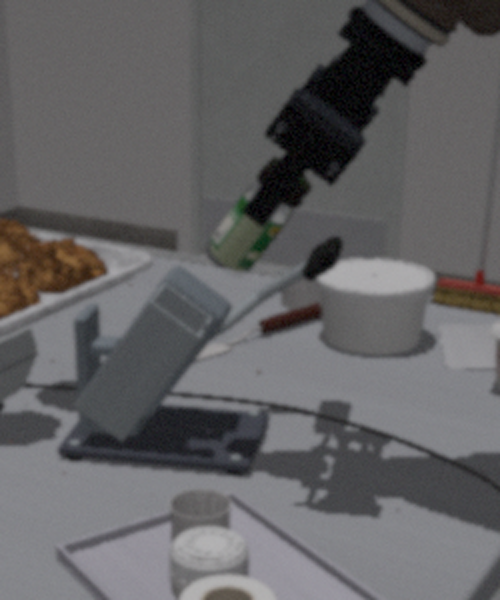

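```bash
python3 -c "
from h import *
from cell import *
s=state(); Q=R.from_euler('xyz',s['tcp_rot']).as_matrix()
for L in (65,75,85): print(L,proj('side',s['eef_pos']+(171.3+L)*Q[:,2]))
print(shift(s['eef_pos'],s['tcp_rot'],(467,-2,400),(np.pi,0,-1.753)))"
```

```text
65 [344.20906959 166.0111713 ]
75 [341.07543022 170.21827397]
85 [337.9683805  174.38967842]
[-23.9, -1.59, 1.36, -35.06, 0.09, -0.03]
```

>>> arm_command(steps=[[-1, 0, -3, -3, 0, 0], [-4, -0.5, -3, -9, 0, 0], [-7, -1, -3, -15, 0, 0], [-10, -1.2, -2, -21, 0, 0], [-13, -1.4, -1, -27, 0, 0], [-16, -1.6, 0, -33, 0, 0], [-19, -1.6, 1.4, -35, 0, 0], [-22, -1.6, 1.4, -35, 0, 0], [-23.9, -1.6, 1.4, -35, 0, 0], [-23.9, -1.6, 1.4, -35, 0, 0], [-23.9, -1.6, 1.4, -35, 0, 0], [-23.9, -1.6, 1.4, -35, 0, 0]])

```text
t: 18.72
eef_pos: [467.6, -2.3, 399.0]
tcp_rot: [3.141, 0.002, -1.752]
ft_force: [0.1, -0.4, -1.1]
opening: 0.466
```

```bash
python3 -c "
from h import *
from cell import *
s=state();print(s['t'],s['eef_pos'],s['tcp_rot'],s['opening'],s['ft_force'],s['joints'])
print(shift(s['eef_pos'],s['tcp_rot'],(467,-2,254),(np.pi,0,-1.753)))
import cv2
cv2.imwrite('pics/p.png',read_camera('side')[:,:,::-1])
for L in (65,75): print(proj('side',s['eef_pos']-[0,0,171.3+L]))"
```

```text
18.7167 [467.58158348  -2.25673575 399.02903645] [ 3.14104013e+00  2.32903840e-03 -1.75214228e+00] 0.4662545372815144 [ 0.09828427 -0.41868607 -1.07482039] [-0.14664801  0.27535769  1.93735403  0.00292899  0.92935438  1.6037405 ]
[0.02, 0.05, 14.5, 0.03, 0.13, 0.05]
[391.95135394 247.3424493 ]
[391.69168362 253.7184325 ]
```

>>> arm_command(steps=[[0, 0, 2, 0, 0, 0], [0, 0, 4.5, 0, 0, 0], [0, 0, 7, 0, 0, 0], [0, 0, 9.5, 0, 0, 0], [0, 0, 11.5, 0, 0, 0], [0, 0, 13, 0, 0, 0], [0, 0, 13.8, 0, 0, 0], [0, 0, 14.2, 0, 0, 0], [0, 0, 14.2, 0, 0, 0], [0, 0, 14.2, 0, 0, 0]])

```text
t: 19.6
eef_pos: [467.7, -2.1, 258.2]
tcp_rot: [-3.14, 0.002, -1.753]
ft_force: [-0.2, 0.1, -1.1]
opening: 0.472
```

>>> arm_command(steps=[[0, 0, 0.1, 0, 0, 0], [0, 0, 0.2, 0, 0, 0], [0, 0, 0.2, 0, 0, 0]])

```text
t: 19.85
eef_pos: [467.5, -1.8, 256.1]
tcp_rot: [-3.14, 0.002, -1.753]
ft_force: [-0.6, -0.7, -1.2]
opening: 0.466
```

>>> arm_command(steps=[[0, 0, 0.1, 0, 0, 0], [0, 0, 0.2, 0, 0, 0], [0, 0, 0.2, 0, 0, 0]])

```text
t: 20.1
eef_pos: [467.5, -1.8, 253.6]
tcp_rot: [-3.141, 0.002, -1.753]
ft_force: [0.8, -0.7, -1.5]
opening: 0.466
```

```bash
python3 -c "
from h import *
from cell import *
s=state()
for L in (65,70,75): print(L,proj('side',s['eef_pos']-[0,0,171.3+L]), s['eef_pos'][2]-171.3-L)
print('floor',proj('side',[467.5,-1.8,4]))
a=read_camera('side')[190:390,240:460,::-1]
cv2.imwrite('pics/h7.png',cv2.resize(a,None,fx=3.6,fy=3,interpolation=cv2.INTER_CUBIC))"
```

```text
65 [388.49611633 334.56256732] 17.251990138400117
70 [388.38233004 337.35109356] 12.251990138400117
75 [388.2690589  340.12699485] 7.251990138400117
floor [388.17979652 341.91502386]
```

>>> arm_command(steps=[[0, 0, 0.1, 0, 0, 0], [0, 0, 0.2, 0, 0, 0], [0, 0, 0.2, 0, 0, 0]])

```text
t: 20.4
eef_pos: [467.6, -1.8, 251.6]
tcp_rot: [-3.141, 0.002, -1.753]
ft_force: [-0.7, 0.3, 0.1]
opening: 0.469
```

>>> arm_command(steps=[[0, 0, 0.1, 0, 0, 0], [0, 0, 0.1, 0, 0, 0], [0, 0, 0.1, 0, 0, 0]])

```text
t: 20.65
eef_pos: [467.8, -1.9, 251.4]
tcp_rot: [-3.139, 0.002, -1.753]
ft_force: [-1.2, -1.5, 13.5]
opening: 0.468
```

Contact at 251.5 mm, as predicted. I'll ease off and release.

>>> arm_command(steps=[[0, 0, -0.08, 0, 0, 0], [0, 0, -0.08, 0, 0, 0], [0, 0, -0.08, 0, 0, 0]])

```text
t: 20.9
eef_pos: [467.6, -1.8, 251.6]
tcp_rot: [-3.141, 0.002, -1.753]
ft_force: [-0.1, -0.7, 4.3]
opening: 0.465
```

>>> arm_command(steps=[[0, 0, 0, 0, 0, 0], [0, 0, 0, 0, 0, 0], [0, 0, 0, 0, 0, 0], [0, 0, 0, 0, 0, 0], [0, 0, 0, 0, 0, 0], [0, 0, 0, 0, 0, 0]], jaw=7.5)

```text
t: 21.4
eef_pos: [467.5, -1.8, 251.3]
tcp_rot: [-3.141, 0.002, -1.753]
ft_force: [-0.4, -0.1, -0.6]
opening: 0.777
```

>>> arm_command(steps=[[0, 0, -0.5, 0, 0, 0], [0, 0, -2, 0, 0, 0], [0, 0, -4, 0, 0, 0], [0, 0, -7, 0, 0, 0], [0, 0, -10, 0, 0, 0], [0, 0, -14, 0, 0, 0], [0, 0, -16, 0, 0, 0], [0, 0, -16, 0, 0, 0], [0, 0, -16, 0, 0, 0], [0, 0, -16, 0, 0, 0]])

```text
t: 22.23
eef_pos: [467.0, -2.1, 410.9]
tcp_rot: [3.141, 0.002, -1.753]
ft_force: [-0.6, -1.1, -0.6]
opening: 0.789
```

```bash
python3 -c "
from h import *
from cell import *
s=state();print(s['t'],s['eef_pos'],s['opening'],s['ft_force'])
a=read_camera('side')[210:390,240:440,::-1];b=read_camera('top')[195:375,170:370,::-1]
cv2.imwrite('pics/h8.png',cv2.resize(np.hstack([a,b]),None,fx=2,fy=2,interpolation=cv2.INTER_CUBIC))"
```

```text
22.2333 [467.04415501  -2.0694591  410.88238646] 0.7885962356752815 [-0.60167779 -1.05439345 -0.6296699 ]
```

View pics/h8.png

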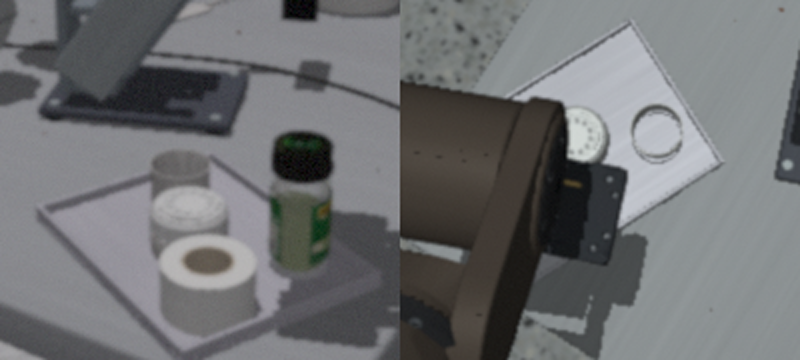

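The jar stands upright on the tray's free corner at (300,200) in the side half. The timer, roll and cutter look unmoved, and the gripper is well clear.

```bash
python3 -c "
from h import *
from cell import *
a=cv2.imread('pics/side0.png',0)[280:380,305:372].astype(float);b=cv2.cvtColor(read_camera('side'),cv2.COLOR_RGB2GRAY)[280:380,305:372].astype(float)
print(cv2.phaseCorrelate(a,b),abs(a-b).mean()); print(job_done())"
```

```text
((0.029943748148191673, 0.0051672596392009496), 1.0131457728358653) 9.651641791044776
the job is handed in; nothing more can be done
None
```

I pumped the lift lever four times, pressing to its hard stop each time. The jar rose fully, and I set it upright on the tray's free near corner. I handed the job in at about 22 s of the 72 s allowed.

- **Fully raised:** the lever came all the way back up after the last stroke. The jar's cap was within about 2 px of where it should be when fully raised.
- **Placing:** the jar touched the tray floor at about 13 N, was eased to about 4 N, then released. The last picture shows it upright and clear of everything, with the gripper about 160 mm above its release height.
- **Other things on the tray:** comparing side views from before and after shows a shift of only 0.03 px. The mean brightness difference was not zero; I put that down to image noise and changed shadows.
- **Possible concern:** finding the stop on the first stroke, the closed fingertips briefly pressed the lever pad with 43 N. I kept later strokes to under 30 N. The 40 N limit is stated for the arm and the gripper's body, and this was fingertip contact.
- **Grasp change:** joint 6 came close to its limit (−2.686 of −2.69) while lining up the grasp, so I turned the gripper half a turn and took the same grasp from the other side.

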